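# Hold a milled angle in the corner of fence and base under a stereo microscope

### The job

Lay the aluminium angle on the microscope's base plate, its upright leg along the low steel fence and its drilled end still short of the ring light, then slide it along the fence, kept down on the plate, under the ring light until its end is home against the brass stop. With one diagonal push, press it firmly but not hard down on the plate and into the fence, and finish holding it like that, so that a colleague can inspect the drilled hole. Do not knock the microscope, and leave the other things lying about the bench where they are.

Things in the scene. Friction and masses are not known exactly. Their poses are not given: they have to be found in the camera images.
- angle: Loose aluminium L section, 0.34 kg, mm: 44 wide (own x), 200 long (y), 36 high (z). Origin: centre of underside. Flat leg 8 thick, x -22..22; upright leg x 12..22 (10 thick), up to 36, full length. Brass-bushed hole in the flat leg at x -5, y -85. Starts flat on a 2 mm navy mat at left, yaw within 0.4 rad: upright leg on the side away from the robot, drilled -y end towards the microscope.
- angle_corner (a point): Point on the angle: bottom corner at its drilled end, on the outer face of the upright leg (own x +22, y -100, z 0 mm). Axes as the angle's. It must meet corner.
- stand: Stereo microscope stand, fixed, but standing elsewhere and turned (up to 0.2 rad) in each start. Origin on the bench under the centre of its base plate; own x points away from the robot (towards the fence), own y along the fence, away from stop and column, z up. Cream base plate x -100 to +100, y -190 to +190, top 28 mm above the bench.
- corner (a point): Corner where the fence's working face, the stop's face and the top of the base plate meet (stand x +27, y -55, z 28 mm). Axes as the stand's: the angle seats against the fence on its -x side and against the stop on its +y side, with its axes parallel to these.
- lens_axis (a point): Point on the base plate's top right under the lens (stand x 0, y -40, z 28 mm).
- base_plate: The cream base plate of the stand, the table on which the angle lies. Origin and axes as stand. Rigid.
- fence: Low dark steel bar on the base plate, rigid; origin and axes as stand. Working face at x +27, bar x 27..51, y -55..145, 16 mm high over the plate: fingers pinching the upright leg must stay above that. About 10 N each way into plate and fence is right (40 N too much). Friction on the plate about 0.3. Pushed only sideways, high on the upright leg, the angle tips over the fence: bear down too.
- stop: Brass end stop screwed on the base plate, rigid; origin and axes as stand. Face at y -55 (looking to +y), x -9 to +51, 20 thick, 16 high above the plate.
- microscope: Column, head and ring light, rigid; origin and axes as stand. Ring light 94 mm diameter on the lens axis, switch box to x -71, underside 100 over the plate (128 over the bench); zoom body above: x -45..50, y -90..26, z 208..330; eyepieces out to x 150, z 400. Column at x 0, y -155, 400 high. No gripper fits beneath: hold and press the angle 120 to 180 mm from its drilled end.
- tweezers: Bystander: steel tweezers, 120 mm long, lying flat on the mat. Leave it where it is.
- driver: Bystander: fine screwdriver, 120 mm long, 8 mm thick, lying on the mat. Leave it where it is.
- loupe: Bystander: black eye loupe, 34 mm diameter, 28 mm high, on the mat. Leave it where it is.
- tray: Bystander: white divided parts tray, 130 x 100 x 16 mm, on the mat. Leave it where it is.
- setting_ring: Bystander: brass ring, 44 mm outer diameter, 14 mm high, on the mat. Leave it where it is.
- jar: Bystander: small amber jar with white cap, 48 mm diameter, 55 mm high, on the bench top. Leave it where it is.
- lens_cap: Bystander: black round cap, 48 mm diameter, 10 mm high, on the robot's side of the microscope's base plate. Leave it where it is.
Things that resemble listed ones, but are neither listed nor needed, are in the scene too. There is more than one size of the angle; the one meant has the size given above.

How it is judged:
On the way, in this order (a step that is already met when the one before it is completed fails the run):
1. the angle lies flat on the base plate, its upright leg along the fence (within 8 mm), its drilled end still at least 50 mm short of the stop (x of angle_corner in the frame of corner between -0.008 and 0.002 m and z of angle_corner in the frame of corner between -0.003 and 0.003 m and y of angle_corner in the frame of corner between 0.05 and 0.16 m and angle between the y axis of angle and the y axis of corner, either way round below 0.08 rad and angle between angle's own z axis and vertical below 0.05 rad and contact force between angle and base_plate above 0.5 N), for 0.1 s.
2. slid along the fence, its drilled end has come up to the stop (within 3 mm), still flat on the plate (x of angle_corner in the frame of corner between -0.005 and 0.002 m and z of angle_corner in the frame of corner between -0.003 and 0.003 m and y of angle_corner in the frame of corner below 0.003 m and angle between angle's own z axis and vertical below 0.035 rad), for 0.1 s.
At the end, for the whole second after the job is handed in: Held by the fingers (over 5 N) for the last second: 8 to 45 N on the base plate, 3 to 40 N on the fence; flat within 2 degrees and 3 mm; within 2.5 mm and 0.03 rad of the fence and 3 mm of the stop; at rest (x of angle_corner in the frame of corner between -0.0025 and 0.002 m and z of angle_corner in the frame of corner between -0.003 and 0.003 m and y of angle_corner in the frame of corner between -0.002 and 0.003 m and angle between the y axis of angle and the y axis of corner, either way round below 0.03 rad and angle between angle's own z axis and vertical below 0.035 rad and contact force between angle and fence between 3 and 40 N and contact force between angle and base_plate between 8 and 45 N and contact force between the fingers and angle above 5 N and linear speed of angle below 0.01 m/s); the arm keeps its last pose, push and grip.
It fails at once if the microscope (column, head or ring light) was knocked with over 3 N (contact force between microscope and anything else above 3 N).
It fails at once if the angle's drilled end was lifted more than 12 mm off the plate under the ring light (horizontal distance between angle_corner and lens_axis below 0.05 m and z of angle_corner in the frame of corner above 0.012 m).
It fails at once if one of the other things on the bench was moved by more than 15 mm (distance of any of tweezers, driver, loupe, tray, setting_ring, jar, lens_cap from where it was at the start of the episode above 0.015 m).
It also fails if it takes over 53 s, if anything falls off the work surface, if the arm or the gripper's body presses on something with over 40 N, if the wrist force passes 120 N, or if a joint passes its speed limit or range.

### The arm

A 6-joint arm with a two-finger parallel gripper is mounted at the origin on the work surface. World frame = base frame: x ahead of the robot, y to its left, z up, the work surface at z = 0. Lengths are in m, angles in rad, forces in N, time in s.
With the tool pointing down it reaches from about 0.35 to 0.775 m from the base axis. Payload 7.3 kg.
Tool frame: the origin (TCP) lies at the very end of the fingers, on their centre line; the grasp point (between the pads) lies 19 mm behind it; z points along the fingers, x is the direction in which the jaws open and shut, and the axes are right-handed (so a half turn about z gives the same grasp; the last joint's range is limited). The gripper opens to 92 mm and grips with 3 to 60 N. Pads are 19 mm wide; open, the fingers measure 130 mm over their backs; the gripper's body (75 mm by 190 mm) begins 47 mm behind the grasp point.
Start: joints at [-0.146, 0.342, 1.524, -0, 1.275, -0.146], TCP at [0.525, 0, 0.227] pointing down, gripper open.
Joint ranges: [-2.53, 2.53], [-0.77, 2.02], [0.04, 2.7], [-1, 4.14], [0.28, 2.66], [-3.11, 3.11]. Speed limits (rad/s): [2.57, 2.57, 3.14, 3.14, 3.14, 3.14].

### API

Orientations are given as [roll, pitch, yaw] about the fixed x, y, z axes, in that order (R = Rz(yaw) Ry(pitch) Rx(roll)).
In Python, from cell import robot, read_camera, nets gives the robot as it stands. The module is installed in compiled form; this text tells all that it offers.
- The arm moves only by the tool carry_out, never from a script. Its arguments are lists of equal length, an entry for each row: "translation": the shift along the tool's x, y, z in m, a list of three; "turn": the turn, a rotation vector about the tool's x, y, z in rad, a list of three; "gripper": the gripper's target within -1 to 1 (shut at 1, half-way at 0, fully open at -1). A call has 1 to 10 rows; each row shifts and turns the commanded pose from where the row before left it, along the tool's axes as they then stand; what a row does not reach is not made up. A row lasts 1/10 s, in which the tool goes at most 50 mm and 8.59 degrees, less where a joint would pass 70% of its speed; a pose out of reach is approached as far as the arm can. A call with a gripper value outside its range is refused whole. The fingers move at their own pace and stop on an object; "squeeze" is the grip in N (left out, the last holds). Time passes only in rows, so rows that do not move let the fingers close. It gives the time, the measured TCP pose, the force and the opening at its end, in the units of the state.
- robot.observe(): the state, without advancing time (a new reading comes with each control period).
- read_camera(name): name is "scene" or "side" or "wrist"; returns a dict with "img" (420x560x3 uint8, red, green, blue), "fx", "fy", "cx", "cy" (pixels), "distortion" ([k1, k2, p1, p2, k3] as OpenCV has them; the pictures are not rectified), "world_from_camera" (4x4, takes a point from camera to world coordinates). Camera axes: x right, y down, z forward; pixel columns grow to the right and rows downward; lengths in m; the calibration is good to about 2 mm. A picture is of the moment at which its call begins. There is no depth.
- robot.hand_in(): hands the job in, once; it reports no verdict.
Trained networks look in a picture, given as the dict that the camera call returned (one of the last four; its "shot" number tells which), for a name from the list of things; names that differ only in an ending like _2 or _b are one class to them, and where a whole thing is asked for, a point or a joint stands for the part that bears it (a point fixed in the world has none). Each returns a list of dicts, best first, with "score" (0 to 1); they miss things now and then, are a little off and sometimes report something else, mostly with a low value. They report only what shows in the picture. A call takes as long as a camera call. They do not tell look-alikes from the thing itself.
- nets.regions_of(picture, name): "region" (420x560 bool, what is visible of it) and "pixel" ([column, row] in pixels, amid what is visible of it).
- nets.tip_of(picture, name): "pixel" ([column, row] in pixels: a listed point, or the origin of a listed thing).
The state is a dict: "time": time; "qpos": joint angles; "qvel": joint speeds; "joint_efforts": joint torques, N m; "tool_pos": TCP position; "tool_rot": TCP orientation; "contact_force": force on the tool from outside, world axes, zero at the start; "torque": the same for the moment, N m; "opening": finger opening in m.
Only numpy, scipy, OpenCV 4.12 (cv2) and the standard library are available. Lean on these libraries where they do the work, as an engineer would, in place of code of your own. Each camera call takes 0.05 s, during which the arm holds its last target. There are 200 camera calls.

## Working session

There is one attempt and no reset: what is moved stays moved. The work goes in short steps, Python scripts to look and compute and a tool call to move; the robot and the scene stay as the last step left them, time stands still between calls to the robot, and variables do not carry over. Pictures are saved under pics/ and viewed, about 8 in all and at most 12, crops included, and the job is handed in when it is done.

Besides the shell and the picture viewer there is one more tool, called after "Emit:" as name(argument=value, ...) on one line, values as JSON. carry_out: Moves the arm, as the interface text tells. Its arguments: {"type":"object","properties":{"translation":{"type":"array","items":{"type":"array","items":{"type":"number"}}},"turn":{"type":"array","items":{"type":"array","items":{"type":"number"}}},"gripper":{"type":"array","items":{"type":"number"}},"squeeze":{"type":"number"}},"required":["translation","turn","gripper"]}

```bash
mkdir -p pics; cat > h.py <<'E'
import numpy as np, cv2
from cell import robot, read_camera, nets
def K(p): return np.array([[p['fx'],0,p['cx']],[0,p['fy'],p['cy']],[0,0,1.]])
def save(p,n): cv2.imwrite('pics/'+n,p['img'][:,:,::-1])
def ray(p,px):
    u=cv2.undistortPoints(np.array([[px]],float),K(p),np.array(p['distortion'])).ravel()
    T=np.array(p['world_from_camera']); return T[:3,3],T[:3,:3]@np.array([u[0],u[1],1])
def atz(p,px,z):
    o,d=ray(p,px); return o+d*(z-o[2])/d[2]
def proj(p,X):
    T=np.linalg.inv(np.array(p['world_from_camera'])); r=cv2.Rodrigues(T[:3,:3])[0]
    return cv2.projectPoints(np.array(X,float).reshape(-1,1,3),r,T[:3,3],K(p),np.array(p['distortion']))[0].reshape(-1,2)
E
python3 - <<'E'
from h import *
ims=[]
for n in ['scene','side']:
    p=read_camera(n); save(p,n+'0.png')
    print(n,np.round(p['world_from_camera'],3).tolist())
    for t,z in [('angle',.002),('angle_corner',.002),('corner',.028),('lens_axis',.028),('stand',0)]:
        print(t,[(np.round(d['pixel'],1).tolist(),round(d['score'],2),np.round(atz(p,d['pixel'],z),3).tolist()) for d in nets.tip_of(p,t)[:4]])
E
```

```text
scene [[-0.69, 0.41, -0.596, 1.126], [0.723, 0.413, -0.553, 0.62], [0.019, -0.813, -0.582, 0.613], [0.0, 0.0, 0.0, 1.0]]
angle [([318.4, 250.6], 0.93, [0.562, 0.212, 0.002]), ([296.3, 167.6], 0.87, [0.338, -0.053, 0.002]), ([432.0, 208.6], 0.71, [0.248, 0.309, 0.002])]
angle_corner [([431.7, 226.1], 0.88, [0.312, 0.342, 0.002]), ([271.0, 164.4], 0.87, [0.376, -0.114, 0.002]), ([220.4, 260.9], 0.68, [0.729, 0.089, 0.002]), ([274.9, 238.7], 0.58, [0.6, 0.119, 0.002])]
corner [([178.5, 167.6], 0.69, [0.594, -0.241, 0.028])]
lens_axis [([189.6, 169.2], 0.6, [0.578, -0.214, 0.028])]
stand [([197.7, 182.4], 0.76, [0.577, -0.185, 0.0])]
side [[-0.981, -0.111, 0.162, 0.354], [-0.196, 0.57, -0.798, 0.928], [-0.004, -0.814, -0.581, 0.682], [0.0, 0.0, 0.0, 1.0]]
angle [([400.3, 307.0], 0.69, [0.234, 0.304, 0.002])]
angle_corner [([344.0, 193.4], 0.82, [0.382, -0.094, 0.002]), ([250.3, 229.7], 0.65, [0.602, 0.117, 0.002]), ([368.9, 312.5], 0.64, [0.297, 0.331, 0.002])]
corner [([286.2, 153.1], 0.76, [0.58, -0.251, 0.028])]
lens_axis [([289.4, 158.1], 0.72, [0.564, -0.221, 0.028])]
stand [([284.4, 171.0], 0.79, [0.573, -0.187, 0.0])]
```

View pics/scene0.png

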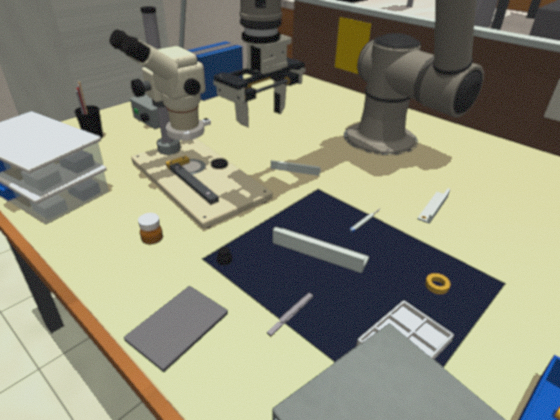

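View pics/side0.png

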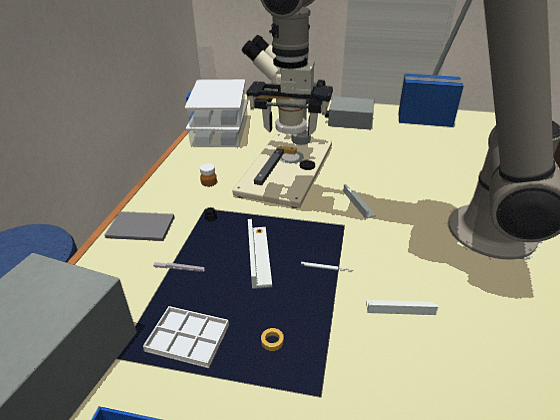

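Three candidates for the angle (scene pixels): (318,250) on the navy mat, (296,168) on the bench by the base plate, and (434,205) on the bench. The one on the mat fits: it is on the mat, has its upright leg on the far side and shows a brass bush at the microscope end (side 259,230). I'll confirm this with a silhouette fit at 200x44x36 mm and a crop.

```bash
cat > fit.py <<'E'
from h import *
from scipy.optimize import minimize
def box(x0,x1,y0,y1,z0,z1): return np.array([[x,y,z] for x in (x0,x1) for y in (y0,y1) for z in (z0,z1)])/1000.
ANGLE=[box(-22,22,-100,100,0,8),box(12,22,-100,100,0,36)]
PLATE=[box(-100,100,-190,190,0,28)]
FENCE=[box(27,51,-55,145,28,44)]
STOP=[box(-9,51,-75,-55,28,44)]
def tf(X,q,z): 
    c,s=np.cos(q[2]),np.sin(q[2]); return X@np.array([[c,s,0],[-s,c,0],[0,0,1]])+[q[0],q[1],z]
S=4
def sil(p,boxes,q,z):
    m=np.zeros((420*S,560*S),np.uint8)
    for b in boxes: 
        h=cv2.convexHull(((proj(p,tf(b,q,z))+.5)*S).astype(np.float32)); cv2.fillConvexPoly(m,np.round(h).astype(np.int32),1)
    return cv2.resize(m.astype(np.float32),(560,420),interpolation=cv2.INTER_AREA)
def fit(views,q0,steps=(.01,.01,.05)):
    # views: (picture, boxes, region, z)
    def cost(q):
        c=0
        for p,b,r,z in views:
            s=sil(p,b,q,z); c+=1-np.minimum(s,r).sum()/np.maximum(s,r).sum()
        return c/len(views)
    q0=np.array(q0); sx=np.vstack([q0]+[q0+np.eye(3)[i]*steps[i] for i in range(3)])
    r=minimize(cost,q0,method='Nelder-Mead',options=dict(initial_simplex=sx,xatol=1e-4,fatol=1e-5,maxiter=250))
    return r.x,r.fun
def draw(img,p,boxes,q,z,col):
    for b in boxes:
        P=proj(p,tf(b,q,z))
        for i in range(8):
            for j in (1,2,4):
                if not i&j: cv2.line(img,*[tuple(np.round((P[k]+.5)*8).astype(int)) for k in (i,i|j)],col,1,cv2.LINE_AA,3)
E
python3 - <<'E'
from fit import *
V=[];F=[];pics=[]
for n in ['scene','side']:
    p=read_camera(n); pics.append(p)
    for d in nets.regions_of(p,'angle'):
        w=atz(p,d['pixel'],.01); print(n,d['pixel'],round(d['score'],2),np.round(w,3),d['region'].sum())
        if np.hypot(w[0]-.56,w[1]-.21)<.05: V.append((p,ANGLE,d['region'].astype(np.float32),.002))
    for t,B in (('fence',FENCE),('base_plate',PLATE),('stop',STOP)):
        for d in nets.regions_of(p,t)[:2]:
            print(n,t,d['pixel'],round(d['score'],2),d['region'].sum(),np.round(atz(p,d['pixel'],.035),3))
            if t=='fence' and d is not None and d['score']>.4 and len([1 for v in F if v[0] is p])==0: F.append((p,FENCE,d['region'].astype(np.float32),0))
print(len(V),len(F))
q,c=fit(V,[.56,.21,-.05]); print('angle',np.round(q,4),c)
for v in V: print(' single',np.round(fit([v],q)[0],4))
qs,c=fit(F,[.575,-.186,-.1]); print('stand',np.round(qs,4),c)
for v in F: print(' single',np.round(fit([v],qs)[0],4))
out=[]
for p,(x,y,w,h) in zip(pics,[(120,130,266,150),(210,120,140,180)]):
    im=p['img'][:,:,::-1].copy(); k=3
    M=im[y:y+h,x:x+w]
    # overlay drawn at full-res
    draw(im,p,ANGLE,q,.002,(0,0,255));draw(im,p,PLATE,qs,0,(255,0,0));draw(im,p,FENCE+STOP,qs,0,(0,200,0))
    out.append(cv2.resize(im[y:y+h,x:x+w],None,fx=k,fy=k,interpolation=cv2.INTER_CUBIC))
cv2.imwrite('pics/a.png',out[0]); cv2.imwrite('pics/b.png',out[1])
E
```

```text
scene [319.6, 248.8] 0.96 [0.563 0.215 0.01 ] 1599
scene [294.5, 166.5] 0.93 [ 0.348 -0.051  0.01 ] 413
scene [434.7, 207.4] 0.8 [0.251 0.316 0.01 ] 439
scene [180.5, 159.7] 0.23 [ 0.548 -0.299  0.01 ] 178
scene fence [193.5, 185.0] 0.68 670 [ 0.623 -0.137  0.035]
scene base_plate [202.5, 183.3] 0.81 5713 [ 0.603 -0.128  0.035]
scene base_plate [182.2, 143.1] 0.31 12939 [ 0.512 -0.336  0.035]
scene stop [183.1, 162.3] 0.54 102 [ 0.575 -0.245  0.035]
side [363.2, 206.7] 0.86 [ 0.325 -0.027  0.01 ] 409
side [256.1, 253.6] 0.76 [0.563 0.211 0.01 ] 1179
side fence [269.3, 164.7] 0.67 365 [ 0.614 -0.157  0.035]
side fence [187.9, 335.1] 0.53 3533 [0.624 0.477 0.035]
side base_plate [286.6, 175.0] 0.96 3670 [ 0.552 -0.108  0.035]
side stop [209.0, 176.8] 0.16 274 [ 0.77  -0.056  0.035]
2 2
angle [0.5587 0.2078 0.2962] 0.10835683345794678
 single [0.5617 0.2121 0.301 ]
 single [0.5576 0.2073 0.3011]
stand [ 0.5715 -0.1929 -0.1289] 0.15651419758796692
 single [ 0.5741 -0.1878 -0.1294]
 single [ 0.5698 -0.1959 -0.1183]
```

View pics/a.png

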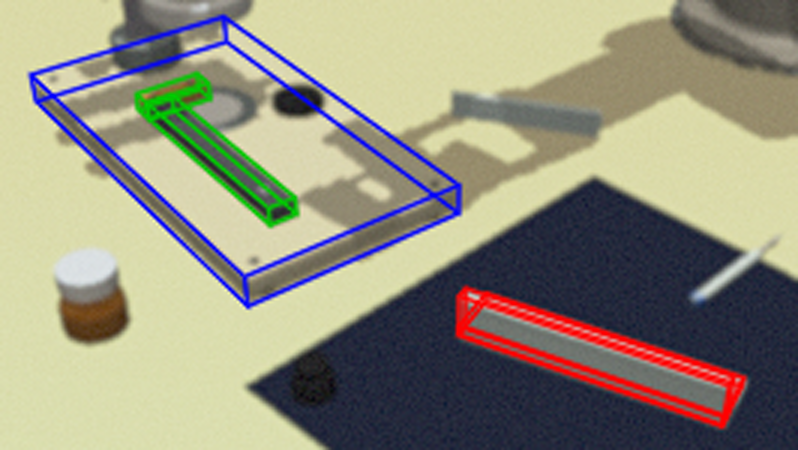

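View pics/b.png

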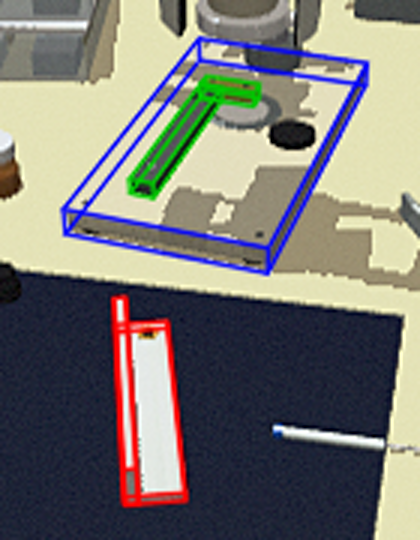

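The crops show the wireframes sitting on the mat angle (scene crop ~600,360; bushed hole at its microscope end in the side crop ~150,335) and on the plate, fence and stop. So the mat piece has the right size and is the one meant. Next I work out the approach above the grasp, 150 mm from the drilled end.

```bash
cat > plan.py <<'E'
from h import *
from scipy.spatial.transform import Rotation as Ro
def state():
    s=robot.observe(); R=Ro.from_euler('xyz',s['tool_rot'])
    print('t',round(s['time'],2),'pos',np.round(s['tool_pos'],4),'rot',np.round(s['tool_rot'],4),'F',np.round(s['contact_force'],1),'open',round(float(s['opening']),4),'q',np.round(s['qpos'],2))
    return s,R
def plan(target,jawyaw,n,tz=0.,note=''):
    """rows from the present pose to target; jaw (tool x) along jawyaw (mod pi), tool down"""
    s,R=state(); x=R.apply([1,0,0]); y0=np.arctan2(x[1],x[0])
    d=(jawyaw-y0+np.pi/2)%np.pi-np.pi/2
    x=[np.cos(y0+d),np.sin(y0+d),0]; z=[0,0,-1]; Rt=Ro.from_matrix(np.c_[x,np.cross(z,x),z])
    rv=(R.inv()*Rt).as_rotvec()/n; dp=(np.array(target)-s['tool_pos'])/n
    print(note,'turn/row',np.round(rv,4))
    for i in range(n): print(np.round((R*Ro.from_rotvec(rv*i)).inv().apply(dp),4).tolist())
E
python3 - <<'E'
from plan import *
plan([.561,.261,.16],.299,10)
E
```

```text
t 1.1 pos [0.525  0.     0.2267] rot [-3.1416e+00 -1.0000e-04 -0.0000e+00] F [-0.5 -0.2  0.4] open 0.0914 q [-0.15  0.34  1.52  0.    1.28 -0.15]
 turn/row [ 0.     -0.     -0.0299]
[0.0036, -0.0261, 0.0067]
[0.0044, -0.026, 0.0067]
[0.0051, -0.0258, 0.0067]
[0.0059, -0.0257, 0.0067]
[0.0067, -0.0255, 0.0067]
[0.0074, -0.0253, 0.0067]
[0.0082, -0.025, 0.0067]
[0.0089, -0.0248, 0.0067]
[0.0097, -0.0245, 0.0067]
[0.0104, -0.0242, 0.0067]
```

Emit:
carry_out(translation=[[0.0036,-0.026,0.007],[0.0044,-0.026,0.007],[0.005,-0.026,0.007],[0.006,-0.026,0.007],[0.007,-0.0255,0.007],[0.0075,-0.025,0.007],[0.008,-0.025,0.007],[0.009,-0.025,0.006],[0.01,-0.0245,0.006],[0.0105,-0.024,0.006]], turn=[[0,0,-0.03],[0,0,-0.03],[0,0,-0.03],[0,0,-0.03],[0,0,-0.03],[0,0,-0.03],[0,0,-0.03],[0,0,-0.03],[0,0,-0.03],[0,0,-0.03]], gripper=[-0.2,-0.2,-0.2,-0.2,-0.2,-0.2,-0.2,-0.2,-0.2,-0.2])

```text
time: 2.1
tool_pos: [0.5616, 0.2624, 0.1594]
tool_rot: [3.142, -0.0, 0.301]
contact_force: [-0.5, -0.2, 0.7]
opening: 0.0553
```

```bash
python3 - <<'E'
from plan import *
from fit import *
p=read_camera('wrist'); print(np.round(p['world_from_camera'],3).tolist())
ds=nets.regions_of(p,'angle'); 
for d in ds: print(d['pixel'],d['score'],d['region'].sum(),np.round(atz(p,d['pixel'],.02),3))
q=[.5595,.2085,.299]
im=p['img'][:,:,::-1].copy(); draw(im,p,ANGLE,q,.002,(0,0,255))
cv2.imwrite('pics/w1.png',im)
plan([.561,.261,.022],.299,10)
E
```

```text
[[0.955, 0.287, 0.076, 0.541], [0.296, -0.922, -0.249, 0.329], [-0.001, 0.26, -0.966, 0.318], [0.0, 0.0, 0.0, 1.0]]
[253.1, 218.3] 0.98 7482 [0.549 0.237 0.02 ]
[11.8, 55.0] 0.78 753 [0.309 0.315 0.02 ]
t 2.2 pos [0.5609 0.264  0.1585] rot [-3.1408e+00  1.1000e-03  3.0360e-01] F [ 0.4 -0.2  0.5] open 0.0552 q [0.32 0.57 1.34 0.   1.23 0.01]
 turn/row [-0.0001  0.0001  0.0005]
[-0.0001, 0.0003, 0.0136]
[-0.0001, 0.0003, 0.0136]
[-0.0001, 0.0003, 0.0136]
[-0.0001, 0.0003, 0.0136]
[-0.0001, 0.0003, 0.0136]
[-0.0001, 0.0003, 0.0136]
[-0.0001, 0.0003, 0.0136]
[-0.0001, 0.0003, 0.0136]
[-0.0001, 0.0003, 0.0136]
[-0.0001, 0.0003, 0.0136]
```

View pics/w1.png

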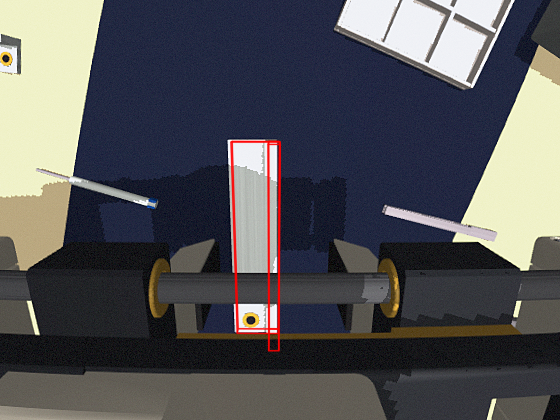

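The wrist picture shows the angle (top end ~255,140, hole 251,320) within 2–3 mm of the fitted outline, and the upright leg between the open fingers. I descend and grip.

Emit:
carry_out(translation=[[0,0,0.02],[0,0,0.02],[0,0,0.02],[0,0,0.02],[0,0,0.02],[0,0,0.02],[0,0.001,0.0125],[0,0,0.004],[0,0,0],[0,0,0]], turn=[[0,0,0.003],[0,0,0],[0,0,0],[0,0,0],[0,0,0],[0,0,0],[0,0,0],[0,0,0],[0,0,0],[0,0,0]], gripper=[-0.2,-0.2,-0.2,-0.2,-0.2,-0.2,-0.2,-0.2,-0.2,-0.2])

```text
time: 3.2
tool_pos: [0.5625, 0.2604, 0.0242]
tool_rot: [3.142, -0.002, 0.297]
contact_force: [-0.3, -0.3, 0.3]
opening: 0.0552
```

Emit:
carry_out(translation=[[0,0,0],[0,0,0],[0,0,0],[0,0,0],[0,0,0],[0,0,0],[0,0,0],[0,0,0]], turn=[[0,0,0],[0,0,0],[0,0,0],[0,0,0],[0,0,0],[0,0,0],[0,0,0],[0,0,0]], gripper=[1,1,1,1,1,1,1,1], squeeze=50)

```text
time: 4.0
tool_pos: [0.5616, 0.2603, 0.0232]
tool_rot: [3.142, 0.0, 0.297]
contact_force: [-1.4, 0.1, -0.0]
opening: 0.0094
```

Emit:
carry_out(translation=[[0,0,-0.005],[0,0,-0.01],[0,0,-0.015],[0,0,-0.018],[0,0,-0.018],[0,0,-0.01],[0,0,-0.004],[0,0,0]], turn=[[0,0,0],[0,0,0],[0,0,0],[0,0,0],[0,0,0],[0,0,0],[0,0,0],[0,0,0]], gripper=[1,1,1,1,1,1,1,1], squeeze=60)

```text
time: 4.8
tool_pos: [0.5619, 0.2604, 0.1036]
tool_rot: [-3.142, -0.001, 0.297]
contact_force: [-0.2, 0.3, -3.6]
opening: 0.0095
```

```bash
python3 - <<'E'
from plan import *
plan([.611,.0,.10],-.127,14)
E
```

```text
t 4.8 pos [0.5619 0.2604 0.1036] rot [-3.1416e+00 -7.0000e-04  2.9700e-01] F [-0.2  0.3 -3.6] open 0.0095 q [0.31 0.62 1.41 0.   1.1  0.01]
 turn/row [-0.     -0.0001  0.0303]
[-0.0021, 0.0188, 0.0003]
[-0.0015, 0.0189, 0.0003]
[-0.0009, 0.0189, 0.0003]
[-0.0004, 0.0189, 0.0003]
[0.0002, 0.0189, 0.0003]
[0.0008, 0.0189, 0.0003]
[0.0013, 0.0189, 0.0003]
[0.0019, 0.0188, 0.0003]
[0.0025, 0.0188, 0.0003]
[0.0031, 0.0187, 0.0003]
[0.0036, 0.0186, 0.0003]
[0.0042, 0.0185, 0.0003]
[0.0047, 0.0183, 0.0003]
[0.0053, 0.0182, 0.0003]
```

Emit:
carry_out(translation=[[-0.002,0.015,0],[-0.002,0.019,0],[-0.001,0.019,0],[0,0.019,0],[0,0.019,0],[0.001,0.019,0],[0.001,0.019,0]], turn=[[0,0,0.03],[0,0,0.03],[0,0,0.03],[0,0,0.03],[0,0,0.03],[0,0,0.03],[0,0,0.03]], gripper=[1,1,1,1,1,1,1])

```text
time: 5.5
tool_pos: [0.5846, 0.1313, 0.1021]
tool_rot: [3.141, 0.002, 0.084]
contact_force: [0.5, 0.0, -2.4]
opening: 0.0095
```

Emit:
carry_out(translation=[[0.002,0.019,0],[0.0025,0.019,0],[0.003,0.019,0],[0.0035,0.0185,0],[0.004,0.0185,0],[0.005,0.018,0],[0.005,0.012,0],[0,0,0],[0,0,0]], turn=[[0,0,0.03],[0,0,0.03],[0,0,0.03],[0,0,0.03],[0,0,0.03],[0,0,0.032],[0,0,0.032],[0,0,0],[0,0,0]], gripper=[1,1,1,1,1,1,1,1,1])

```text
time: 6.4
tool_pos: [0.6101, 0.0088, 0.1029]
tool_rot: [-3.141, 0.001, -0.127]
contact_force: [0.0, -0.2, -3.1]
opening: 0.0092
```

```bash
cat > look.py <<'E'
from plan import *
from fit import *
def look(tag,q0,qs,zs,show='wrist'):
    """angle held: fit its pose (z from tool) in scene+side, and stand against fence"""
    V=[]
    for n in ['scene','side']:
        p=read_camera(n)
        ds=[d for d in nets.regions_of(p,'angle') if np.linalg.norm(proj(p,[[q0[0],q0[1],zs+.01]])[0]-d['pixel'])<60]
        print(n,[(np.round(d['pixel']),round(d['score'],2),int(d['region'].sum())) for d in ds])
        im=p['img'][:,:,::-1].copy(); draw(im,p,ANGLE,q0,zs,(0,0,255)); draw(im,p,FENCE+STOP,qs,0,(0,200,0))
        c=proj(p,[[q0[0],q0[1],zs]])[0].astype(int); x,y=max(c[0]-90,0),max(c[1]-80,0)
        V.append(cv2.resize(im[y:y+150,x:x+180],(400,333),interpolation=cv2.INTER_CUBIC))
    p=read_camera('wrist'); im=p['img'][:,:,::-1].copy(); draw(im,p,ANGLE,q0,zs,(0,0,255)); draw(im,p,FENCE+STOP+PLATE,qs,0,(0,200,0))
    w=np.zeros((300,800,3),np.uint8); w[:,:400]=cv2.resize(im,(400,300)); 
    w[:,400:]=cv2.resize(p['img'][:,:,::-1],(400,300))
    cv2.imwrite('pics/'+tag+'.png',np.vstack([np.hstack(V)[:300],w]))
E
python3 - <<'E'
from look import *
s,R=state(); yaw=s['tool_rot'][2]; c,si=np.cos(yaw),np.sin(yaw)
g=np.array([17,51.])/1000
q0=[s['tool_pos'][0]-c*g[0]+si*g[1],s['tool_pos'][1]-si*g[0]-c*g[1],yaw]
print(np.round(q0,4)); look('l1',q0,[.5715,-.1915,-.127],s['tool_pos'][2]-.0212)
E
```

```text
t 6.4 pos [0.6101 0.0088 0.1029] rot [-3.1412e+00  7.0000e-04 -1.2750e-01] F [ 0.  -0.2 -3.1] open 0.0092 q [-0.11  0.61  1.44  0.    1.09  0.02]
[ 0.5868 -0.0396 -0.1275]
scene [(array([242., 189.]), 0.69, 666)]
side [(array([262., 171.]), 0.96, 727)]
```

View pics/l1.png

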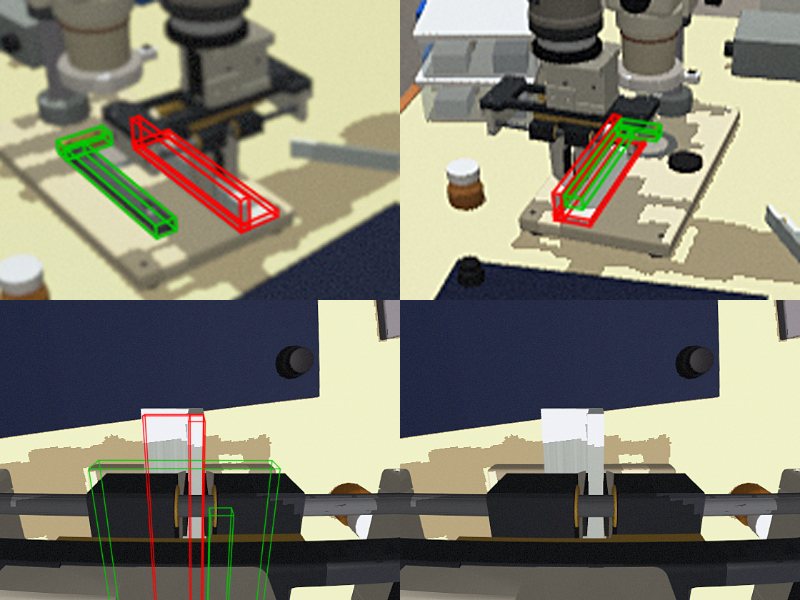

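The picture shows the held angle level and parallel to the fence, on its robot side, with its outline matching within ~3 mm (wrist panel ~170,480), and the drilled end well short of the ring light. I lower it to just above the plate.

Emit:
carry_out(translation=[[0.002,0.004,0.005],[0,0.004,0.01],[0,0.0045,0.012],[0,0,0.012],[0,0,0.007],[0,0,0.003],[0,0,0.001],[0,0,0.001],[0,0,0]], turn=[[0,0,0],[0,0,0],[0,0,0],[0,0,0],[0,0,0],[0,0,0],[0,0,0],[0,0,0],[0,0,0]], gripper=[1,1,1,1,1,1,1,1,1])

```text
time: 7.55
tool_pos: [0.611, -0.0038, 0.0526]
tool_rot: [-3.142, -0.001, -0.127]
contact_force: [-0.0, -0.2, -3.5]
opening: 0.0091
```

Emit:
carry_out(translation=[[0,0,0.0005],[0,0,0.0005],[0,0,0.0005],[0,0,0.0005],[0,0,0]], turn=[[0,0,0],[0,0,0],[0,0,0],[0,0,0],[0,0,0]], gripper=[1,1,1,1,1])

```text
time: 8.05
tool_pos: [0.6107, -0.0038, 0.0502]
tool_rot: [3.142, 0.0, -0.127]
contact_force: [0.1, -0.3, -4.2]
opening: 0.0092
```

Emit:
carry_out(translation=[[0,0,0.0005],[0,0,0.0005],[0,0,0.0005],[0,0,0]], turn=[[0,0,0],[0,0,0],[0,0,0],[0,0,0]], gripper=[1,1,1,1])

```text
time: 8.45
tool_pos: [0.6109, -0.0039, 0.0492]
tool_rot: [3.142, -0.001, -0.127]
contact_force: [-0.2, -0.2, 1.9]
opening: 0.0094
```

```bash
python3 - <<'E'
from look import *
s,R=state(); yaw=s['tool_rot'][2]; c,si=np.cos(yaw),np.sin(yaw)
g=np.array([17,50.])/1000
q0=[s['tool_pos'][0]-c*g[0]+si*g[1],s['tool_pos'][1]-si*g[0]-c*g[1],yaw]
print(np.round(q0,4)); look('l2',q0,[.5715,-.1915,-.127],.028)
E
```

```text
t 8.45 pos [ 0.6109 -0.0039  0.0492] rot [ 3.1415e+00 -7.0000e-04 -1.2700e-01] F [-0.2 -0.2  1.9] open 0.0094 q [-0.13  0.68  1.49 -0.    0.98 -0.  ]
[ 0.5877 -0.0513 -0.127 ]
scene [(array([243., 206.]), 0.74, 595)]
side [(array([264., 189.]), 0.92, 625)]
```

View pics/l2.png

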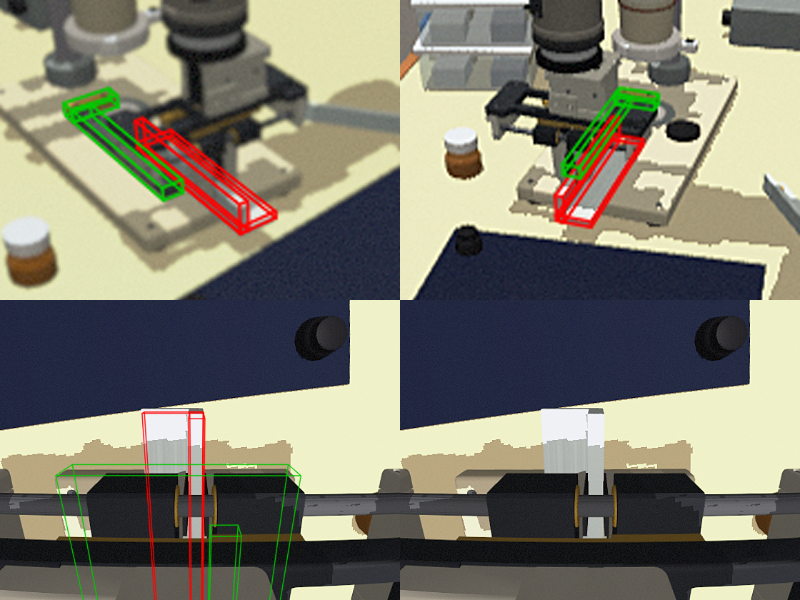

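It is flat on the plate (contact felt at z 0.0492, just as predicted), a few mm off the fence. I press slightly down and move along tool +x until the fence is felt.

Emit:
carry_out(translation=[[0.001,0,0.0005],[0.001,0,0],[0.001,0,0],[0.001,0,0],[0,0,0]], turn=[[0,0,0],[0,0,0],[0,0,0],[0,0,0],[0,0,0]], gripper=[1,1,1,1,1])

```text
time: 9.2
tool_pos: [0.6153, -0.0044, 0.0492]
tool_rot: [3.142, -0.002, -0.127]
contact_force: [-0.9, -0.1, 5.9]
opening: 0.0093
```

Emit:
carry_out(translation=[[0.001,0,0],[0.001,0,0],[0,0,0]], turn=[[0,0,0],[0,0,0],[0,0,0]], gripper=[1,1,1])

```text
time: 9.5
tool_pos: [0.6161, -0.0045, 0.0491]
tool_rot: [-3.142, 0.001, -0.127]
contact_force: [-5.5, 1.6, 9.3]
opening: 0.0095
```

Emit:
carry_out(translation=[[0,0.003,0],[0,0.005,0],[0,0.006,0],[0,0.006,0],[0,0.006,0],[0,0.004,0],[0,0,0]], turn=[[0,0,0],[0,0,0],[0,0,0],[0,0,0],[0,0,0],[0,0,0],[0,0,0]], gripper=[1,1,1,1,1,1,1])

```text
time: 10.2
tool_pos: [0.612, -0.0339, 0.0492]
tool_rot: [-3.141, 0.002, -0.127]
contact_force: [-5.3, 2.5, 10.8]
opening: 0.0094
```

```bash
python3 - <<'E'
from plan import *
s,R=state(); print(s['torque'],'local F',R.inv().apply(s['contact_force']),'local T',R.inv().apply(s['torque']))
E
```

```text
t 10.2 pos [ 0.612  -0.0339  0.0492] rot [-3.1407e+00  1.6000e-03 -1.2740e-01] F [-5.3  2.5 10.8] open 0.0094 q [-0.18  0.68  1.48  0.    0.98 -0.05]
[ 0.44031572  1.15107952 -0.16996829] local F [ -5.58308428  -1.84365162 -10.76153789] local T [ 0.29073588 -1.19755886  0.17051874]
```

Emit:
carry_out(translation=[[0,0.004,0],[0,0.006,0],[0,0.006,0],[0,0.006,0],[0,0.006,0],[0,0.006,0],[0,0.004,0],[0,0.002,0],[0,0,0]], turn=[[0,0,0],[0,0,0],[0,0,0],[0,0,0],[0,0,0],[0,0,0],[0,0,0],[0,0,0],[0,0,0]], gripper=[1,1,1,1,1,1,1,1,1])

```text
time: 11.1
tool_pos: [0.6068, -0.0732, 0.0492]
tool_rot: [-3.141, 0.002, -0.127]
contact_force: [-6.8, 3.4, 12.7]
opening: 0.0097
```

```bash
python3 - <<'E'
from look import *
s,R=state(); yaw=s['tool_rot'][2]; c,si=np.cos(yaw),np.sin(yaw)
print('local F',R.inv().apply(s['contact_force']),'T',R.inv().apply(s['torque']))
g=np.array([17,50.])/1000
q0=[s['tool_pos'][0]-c*g[0]+si*g[1],s['tool_pos'][1]-si*g[0]-c*g[1],yaw]
print(np.round(q0,4)); look('l3',q0,[.5715,-.1915,-.127],.028)
E
```

```text
t 11.1 pos [ 0.6068 -0.0732  0.0492] rot [-3.1406e+00  2.0000e-03 -1.2670e-01] F [-6.8  3.4 12.7] open 0.0097 q [-0.25  0.68  1.48  0.    0.98 -0.12]
local F [ -7.19278176  -2.5019841  -12.67203427] T [ 0.44063964 -1.2593482  -0.03433421]
[ 0.5836 -0.1207 -0.1267]
scene [(array([226., 195.]), 0.96, 379)]
side [(array([270., 172.]), 0.87, 596)]
```

View pics/l3.png

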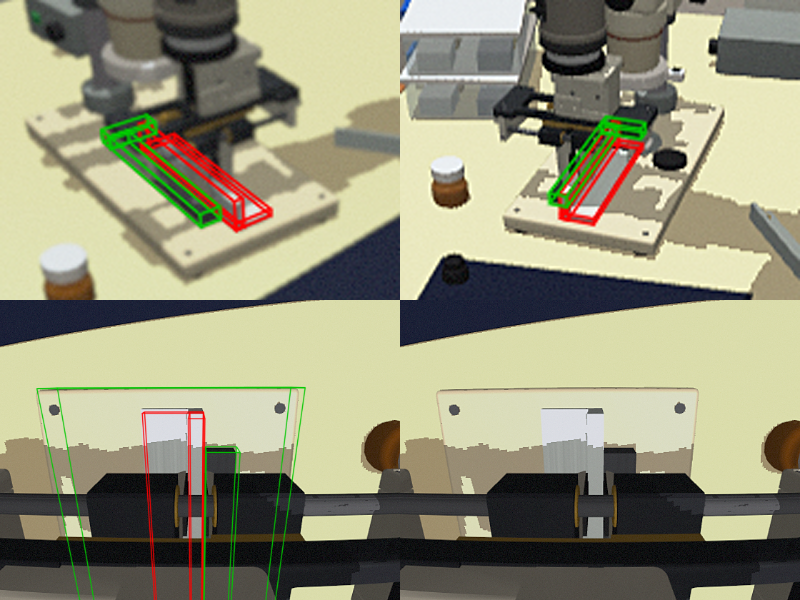

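The angle lies along the fence (wrist panel: leg touching the fence at ~205,450), ~20–25 mm short of the stop, and the gripper is clear of the ring light. I continue more slowly.

Emit:
carry_out(translation=[[0,0.003,0],[0,0.004,0],[0,0.004,0],[0,0.003,0],[0,0.002,0],[0,0,0]], turn=[[0,0,0],[0,0,0],[0,0,0],[0,0,0],[0,0,0],[0,0,0]], gripper=[1,1,1,1,1,1])

```text
time: 11.95
tool_pos: [0.6049, -0.089, 0.0492]
tool_rot: [-3.141, 0.002, -0.127]
contact_force: [-7.0, 4.9, 12.0]
opening: 0.0096
```

Emit:
carry_out(translation=[[0,0.002,0],[0,0.002,0],[0,0.001,0],[0,0,0]], turn=[[0,0,0],[0,0,0],[0,0,0],[0,0,0]], gripper=[1,1,1,1])

```text
time: 12.35
tool_pos: [0.6043, -0.0937, 0.0492]
tool_rot: [-3.14, 0.002, -0.126]
contact_force: [-6.6, 5.7, 10.7]
opening: 0.0094
```

Emit:
carry_out(translation=[[0,0.001,0],[0,0.001,0],[0,0.001,0],[0,0,0]], turn=[[0,0,0],[0,0,0],[0,0,0],[0,0,0]], gripper=[1,1,1,1])

```text
time: 12.75
tool_pos: [0.6039, -0.0967, 0.0492]
tool_rot: [-3.14, 0.002, -0.126]
contact_force: [-5.5, 5.6, 11.3]
opening: 0.0093
```

Emit:
carry_out(translation=[[0,0.001,0],[0,0.001,0],[0,0.001,0],[0,0,0]], turn=[[0,0,0],[0,0,0],[0,0,0],[0,0,0]], gripper=[1,1,1,1])

```text
time: 13.15
tool_pos: [0.6035, -0.0996, 0.0492]
tool_rot: [-3.14, 0.002, -0.126]
contact_force: [-6.6, 5.8, 11.4]
opening: 0.0092
```

Emit:
carry_out(translation=[[0,0.001,0],[0,0.001,0],[0,0.001,0],[0,0,0]], turn=[[0,0,0],[0,0,0],[0,0,0],[0,0,0]], gripper=[1,1,1,1])

```text
time: 13.55
tool_pos: [0.6032, -0.1026, 0.0492]
tool_rot: [-3.14, 0.002, -0.126]
contact_force: [-6.5, 4.9, 10.7]
opening: 0.0097
```

```bash
python3 - <<'E'
from look import *
s,R=state(); yaw=s['tool_rot'][2]; c,si=np.cos(yaw),np.sin(yaw)
print('local F',R.inv().apply(s['contact_force']),'T',R.inv().apply(s['torque']))
for n in ['side','scene','wrist']:
    p=read_camera(n)
    for t,z in [('angle_corner',.028),('corner',.028),('angle',.028)]:
        print(n,t,[(np.round(d['pixel'],1).tolist(),round(d['score'],2),np.round(atz(p,d['pixel'],z),4).tolist()) for d in nets.tip_of(p,t)[:2]])
    if n!='wrist':
        im=p['img'][:,:,::-1]; cc=proj(p,[[.572,-.22,.04]])[0].astype(int); x,y=cc[0]-40,cc[1]-37
        cv2.imwrite(f'pics/z_{n}.png',cv2.resize(im[y:y+75,x:x+80],(400,375),interpolation=cv2.INTER_CUBIC))
cv2.imwrite('pics/z.png',np.hstack([cv2.imread('pics/z_side.png'),cv2.imread('pics/z_scene.png')]))
E
```

```text
t 13.55 pos [ 0.6032 -0.1026  0.0492] rot [-3.1403e+00  1.8000e-03 -1.2650e-01] F [-6.5  4.9 10.7] open 0.0097 q [-0.29  0.68  1.48  0.    0.98 -0.17]
local F [ -7.05373878  -4.06679863 -10.65566384] T [ 0.68130271 -1.15347873 -0.17047206]
side angle_corner [([369.2, 312.8], 0.75, [0.2984, 0.3541, 0.028]), ([280.7, 151.8], 0.65, [0.5992, -0.2557, 0.028])]
side corner [([283.1, 152.5], 0.82, [0.5907, -0.2525, 0.028]), ([270.2, 339.7], 0.73, [0.4744, 0.4526, 0.028])]
side angle [([359.0, 203.5], 0.76, [0.3375, -0.0144, 0.028]), ([401.2, 309.1], 0.64, [0.2367, 0.3326, 0.028])]
scene angle_corner [([176.7, 167.8], 0.98, [0.5975, -0.2435, 0.028]), ([269.4, 163.2], 0.94, [0.4064, -0.0903, 0.028])]
scene corner [([179.0, 165.7], 0.81, [0.5868, -0.2483, 0.028])]
scene angle [([432.5, 207.7], 0.93, [0.2814, 0.3218, 0.028]), ([202.2, 179.4], 0.87, [0.5854, -0.1518, 0.028])]
wrist angle_corner []
wrist corner []
wrist angle []
```

View pics/z.png

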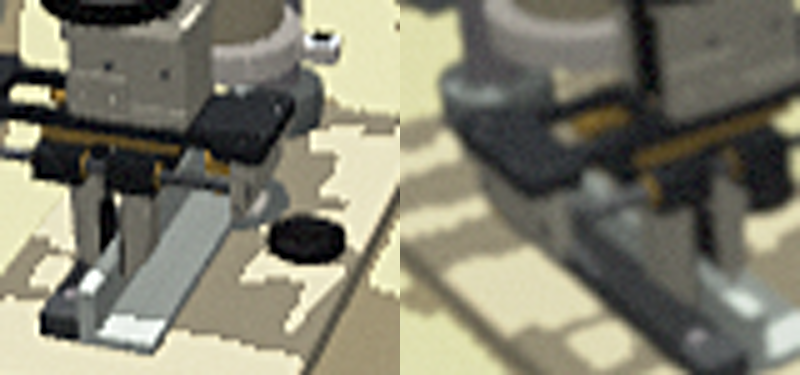

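The side crop shows the angle's near end (88–155, ~345) almost level with the fence's end (~60,335). These ends coincide at home, so only a few mm remain. I keep creeping.

Emit:
carry_out(translation=[[0,0.001,0],[0,0.001,0],[0,0,0]], turn=[[0,0,0],[0,0,0],[0,0,0]], gripper=[1,1,1])

```text
time: 14.45
tool_pos: [0.6031, -0.1033, 0.0491]
tool_rot: [-3.138, 0.002, -0.126]
contact_force: [-4.8, 9.9, 12.0]
opening: 0.0096
```

Emit:
carry_out(translation=[[0,0.001,0],[0,0.001,0],[0,0,0]], turn=[[0,0,0],[0,0,0],[0,0,0]], gripper=[1,1,1])

```text
time: 14.75
tool_pos: [0.603, -0.1034, 0.0491]
tool_rot: [-3.136, 0.002, -0.126]
contact_force: [-3.9, 17.6, 11.8]
opening: 0.0092
```

The stop is felt: the tool halted and the force along the slide rose from 4 to 17 N. I ease off against the stop and make the diagonal push into plate and fence.

Emit:
carry_out(translation=[[0.0003,-0.0005,0.0001],[0.0003,-0.0005,0.0002],[0.0004,0,0.0002],[0,0,0],[0,0,0]], turn=[[0,0,0],[0,0,0],[0,0,0],[0,0,0],[0,0,0]], gripper=[1,1,1,1,1])

```text
time: 15.25
tool_pos: [0.603, -0.1033, 0.0491]
tool_rot: [-3.137, 0.004, -0.126]
contact_force: [-9.4, 14.5, 16.7]
opening: 0.0097
```

```bash
python3 - <<'E'
from look import *
s,R=state(); print('local F',R.inv().apply(s['contact_force']),'T',R.inv().apply(s['torque']),'qd',np.abs(s['qvel']).max())
out=[]
for n,X in [('side',[.6,-.05,.03]),('scene',[.6,-.05,.03])]:
    p=read_camera(n); im=p['img'][:,:,::-1]; c=proj(p,[X])[0].astype(int); x,y=c[0]-40,c[1]-37
    out.append(cv2.resize(im[y:y+75,x:x+80],(400,375),interpolation=cv2.INTER_CUBIC))
cv2.imwrite('pics/e.png',np.hstack(out))
s,R=state(); print('local F',R.inv().apply(s['contact_force']))
E
```

```text
t 15.25 pos [ 0.603  -0.1033  0.0491] rot [-3.1374  0.004  -0.126 ] F [-9.4 14.5 16.7] open 0.0097 q [-0.3   0.68  1.48  0.    0.99 -0.17]
local F [-11.19255671 -13.29730794 -16.6454094 ] T [ 2.10214513 -1.88227627 -0.12084842] qd 0.0014504222311812424
t 15.35 pos [ 0.6031 -0.1033  0.0491] rot [-3.1374  0.0038 -0.1261] F [-10.   13.2  17.3] open 0.0094 q [-0.3   0.68  1.48  0.    0.99 -0.17]
local F [-11.6746095  -11.89010065 -17.19094251]
```

View pics/e.png

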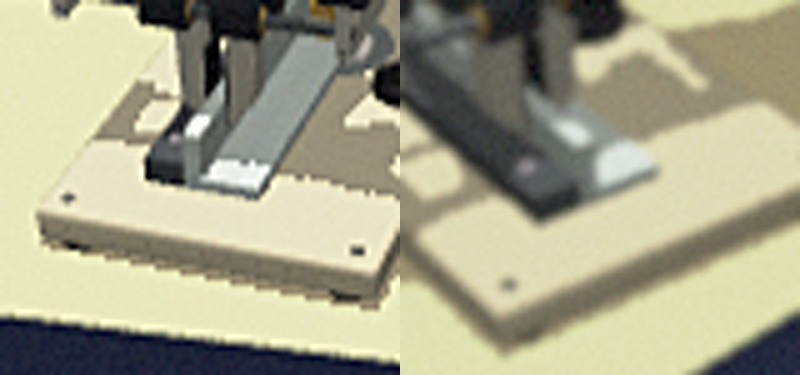

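The crops show the angle flat, tight on the fence, with its near end flush with the fence's end (side crop 185–265, ~190). The forces are within the limits, so I hand in.

```bash
python3 -c "
from cell import robot
print(robot.hand_in()); s=robot.observe(); print(s['time'],s['contact_force'],s['opening'])"
```

```text
the job is handed in; nothing more can be done
None
the job is handed in; nothing more can be done
```

The job is done and handed in at about 15.4 s of the 53 s allowed. The hand-in gave no verdict.

**What I did:** I gripped the mat angle by its upright leg about 150 mm from the drilled end. I laid it flat on the base plate about 95 mm short of the stop and pressed it to the fence. Then I slid it along, kept down on the plate, until it met the brass stop. It is held there with one diagonal push into plate and fence.

**Last checks:**
- **Forces:** the last reading was about 12 N into the fence, 17 N down (about 20 N on the plate with the angle's weight) and 12 N against the stop.
- **Grip:** set to 60 N, with the fingers 9.5 mm apart on the 10 mm leg. The arm was at rest.
- **Seating:** the last pictures show the angle flat and its near end flush with the fence's end, as it should be when home.

**Not confirmed:**
- The drilled end was hidden behind the gripper in the last pictures, so contact with the stop rests on the force rise and the flush near end.
- The networks' points for the angle's corner and the seat corner differed by 8–12 mm just before contact. The sense was the angle further out over the fence, which is not physically possible, so I trusted contact instead.
- No force reading or picture suggested that the microscope or the other things on the bench were touched, but I did not check them one by one at the end.

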